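# Sort the tackle into carton and trays

### The arm

A 7-joint arm with a two-finger parallel gripper is mounted at the origin on the work surface. World frame = base frame: x ahead of the robot, y to its left, z up, the work surface at z = 0. Lengths are in m, angles in rad, forces in N, time in s.
With the tool pointing down it reaches from about 0.4 to 0.85 m from the base axis. Payload 10.4 kg.
Tool frame: the origin (TCP) lies midway between the tips of the shut fingers; the grasp point (between the pads) lies 19 mm behind it; z points along the fingers, x is the direction in which the jaws open and shut, and the axes are right-handed (so a half turn about z gives the same grasp; the last joint's range is limited). The gripper opens to 85 mm and grips with 20 to 120 N. Pads are 22 mm wide; open, the fingers measure 114 mm over their backs; the gripper's body (76 mm by 85 mm) begins 54 mm behind the grasp point. The pads swing forward as they close: fully open they stand 13 mm farther back than shut.
Start: joints at [1.19, 0.332, -0.065, 1.46, 0.022, 1.35, -0.088], TCP at [0.219, -0.585, 0.231] pointing down, gripper open.
Joint ranges: [-2.6, 2.6], [-0.5, 2.12], [-1.47, 1.34], [0.16, 2.42], [-1.27, 4.41], [0.06, 2.06], [-2.6, 2.6]. Speed limits (rad/s): [2.22, 2.22, 2.79, 2.79, 3.14, 3.14, 3.14].

### API

Orientations are given as a rotation vector (axis times angle).
In Python, from rig import arm, eyes, job gives the robot as it stands.
- The arm moves only by the shell command python3 -m creep 'ROWS' [OPENING]. ROWS is JSON, a list of rows, each an object with "delta_pos": the shift along the tool's x, y, z in mm, a list of three; "spin": the turn about the tool's z in degrees. A call has exactly 5 rows; each row is the pose to reach, as a shift and turn from the pose commanded when the call began, along the tool's axes at that moment; what a row does not reach only later rows make up. A row lasts 1/10 s, in which the tool goes at most 50 mm and 8.59 degrees, less where a joint would pass 70% of its speed; a pose out of reach is approached as far as the arm can. A call with a gripper value outside its range is refused whole. OPENING is the gripper command: -1 is shut, 1 is fully open, values between are in proportion, set as the call begins (- or left out, the last holds). The fingers move at their own pace and stop on an object; the grip force is fixed at half the most. Time passes only in rows, so rows that repeat a pose let the fingers close, or fill a call up. It gives the time, the measured TCP pose, the force and the opening at its end, in the units of the state.
- arm.get_state(): the state, without advancing time (a new reading comes with each control period).
- eyes.grab_frame(name): name is "side" or "top" or "wrist"; returns a dict with "pixels" (420x560x3 uint8, red, green, blue), "fx", "fy", "cx", "cy" (pixels), "T" (4x4, takes a point from camera to world coordinates). Camera axes: x right, y up, looking along -z (the intrinsics and any distortion apply to the point x, -y, -z); pixel columns grow to the right and rows downward; lengths in m; the calibration is good to about 2 mm. The wrist camera is an equidistant fisheye: a pixel r from the principal point sees the ray r / f radians off the axis. A picture is of the moment at which its call begins. There is no depth.
- job.finish_job(): hands the job in, once; it reports no verdict.
The state is a dict: "time": time; "joint_pos": joint angles; "joint_vel": joint speeds; "joint_efforts": joint torques, N m; "tool_pos": TCP position; "ee_rot": TCP orientation; "contact_force": force on the tool from outside, world axes, zero at the start; "wrist_torque": the same for the moment, N m; "gripper_width": opening from 0.0 (shut) to 1.0 (fully open).
Only numpy, scipy, OpenCV 4.12 (cv2) and the standard library are available. Lean on these libraries where they do the work, as an engineer would, in place of code of your own. Each camera call takes 0.05 s, during which the arm holds its last target.

### The job

Put the tackle on the cabinet top away by kind: stand all three hook tins (red, yellow and green) in the grey carton so that every one of them sits flat on its floor, the orange line spool in the blue tray and the black fly reel, crank side up, in the white tray. Everything ends upright, flat on the floor of its carton or tray and let go; leave the blue bowl and the glass jar where they stand.

Things in the scene. Friction and masses are not known exactly. Their poses are not given: they have to be found in the camera images.
- tin_red_mid (a point): red hook tin with a plain aluminium lid (its top quarter) and a red panel on the lid, an upright block 40 mm (its x) by 48 mm (its y) by 56 mm tall, the shortest of three, about 120 g, loose. This point is its centre, 28 mm above its underside; z is up. Grip it across its 40 mm width (along its x). Starts on the cabinet top, standing.
- tin_yellow_mid (a point): yellow hook tin with a plain aluminium lid (its top quarter) and a yellow panel on the lid, an upright block 40 mm (its x) by 58 mm (its y) by 56 mm tall, the middle one of three, about 120 g, loose. This point is its centre, 28 mm above its underside; z is up. Grip it across its 40 mm width (along its x). Starts on the cabinet top, standing.
- tin_green_mid (a point): green hook tin with a plain aluminium lid (its top quarter) and a green panel on the lid, an upright block 40 mm (its x) by 70 mm (its y) by 56 mm tall, the longest of three, about 120 g, loose. This point is its centre, 28 mm above its underside; z is up. Grip it across its 40 mm width (along its x). Starts on the cabinet top, standing.
- spool_mid (a point): Line spool standing on end: white flanges 56 mm in diameter, wound with orange line, 56 mm tall, about 100 g, loose; grips like a plain cylinder. This point is its centre, 28 mm above its underside; z is up along its axis.
- reel_mid (a point): Small black fly reel lying flat: a drum 60 mm in diameter and 42 mm tall, with a grey pierced face and a small crank on top (knob on its -x side, 18 mm off the axis, reaching 57 mm above the underside). A steel foot, a bar 54 mm long along y, stands off the rim on the +x side, out to 40 mm from the axis, 15 to 27 mm above the underside. About 140 g, loose. This point is on the drum's axis, 21 mm above its underside; z is up. Grip the drum along its y, clear of foot and crank.
- carton_in (a point): Shallow grey carton (a low-rimmed long box), inside 60 mm (its x) by 212 mm (its y), walls 4 mm thick and 12 mm high above the cabinet top; the three tins just fit in one row along its y, each with its 40 mm width across the carton. This point is the centre of its inner floor, 4 mm above the cabinet top; fixed to the cabinet top; its place and turn vary.
- blue_tray_in (a point): Shallow blue plastic tray, for the spool, inside 110 by 110 mm, walls 4 mm thick and 12 mm high above the cabinet top. This point is the centre of its inner floor, 4 mm above the cabinet top; x and y run along its walls; fixed to the cabinet top; its place and turn vary. It may change places with the white tray.
- white_tray_in (a point): Shallow white plastic tray, for the reel, same size and shape as the blue one: inside 110 by 110 mm, walls 4 mm thick and 12 mm high. This point is the centre of its inner floor, 4 mm above the cabinet top; x and y run along its walls; fixed to the cabinet top; its place and turn vary. It may change places with the blue tray.
- bowl: Blue ceramic bowl with swivels in it, 110 mm across and 48 mm tall, a bystander to leave alone. Origin at the centre of its underside.
- jar: Glass jar of spinners with a steel lid, 72 mm in diameter and 88 mm tall, a bystander to leave alone. Origin at the centre of its underside.
Mind the look-alikes: they are no part of the job. Leave any purple look-alike of the part that bears reel_mid alone.

How it is judged:
At the end, for the whole second after the job is handed in: Tins in the carton: centres within 16 mm of its long middle line and 90 mm of its centre along it; spool within 30 mm of the blue tray's centre and reel within 28 mm of the white one's, along each wall direction; all upright within 0.12 rad, within 5 mm of resting on the floor, still (x of tin_red_mid in the frame of carton_in between -0.016 and 0.016 m and y of tin_red_mid in the frame of carton_in between -0.09 and 0.09 m and z of tin_red_mid in the frame of carton_in between 0.023 and 0.033 m and angle between each of tin_red_mid, tin_yellow_mid, tin_green_mid, spool_mid, reel_mid's own z axis and vertical below 0.12 rad and linear speed of each of tin_red, tin_yellow, tin_green, spool, reel below 0.02 m/s and angular speed of each of tin_red, tin_yellow, tin_green, spool, reel below 0.2 rad/s and x of tin_yellow_mid in the frame of carton_in between -0.016 and 0.016 m and y of tin_yellow_mid in the frame of carton_in between -0.09 and 0.09 m and z of tin_yellow_mid in the frame of carton_in between 0.023 and 0.033 m and x of tin_green_mid in the frame of carton_in between -0.016 and 0.016 m and y of tin_green_mid in the frame of carton_in between -0.09 and 0.09 m and z of tin_green_mid in the frame of carton_in between 0.023 and 0.033 m and x of spool_mid in the frame of blue_tray_in between -0.03 and 0.03 m and y of spool_mid in the frame of blue_tray_in between -0.03 and 0.03 m and z of spool_mid in the frame of blue_tray_in between 0.023 and 0.033 m and x of reel_mid in the frame of white_tray_in between -0.028 and 0.028 m and y of reel_mid in the frame of white_tray_in between -0.028 and 0.028 m and z of reel_mid in the frame of white_tray_in between 0.016 and 0.026 m); the robot touches nothing.
It fails at once if the bowl is shifted by more than 25 mm (distance of bowl from where it was at the start of the episode above 0.025 m).
It fails at once if the jar is shifted by more than 25 mm (distance of jar from where it was at the start of the episode above 0.025 m).
It also fails if it takes over 125 s, if anything falls off the work surface, if the arm or the gripper's body presses on something with over 40 N, if the wrist force passes 120 N, or if a joint passes its speed limit or range.

## Working session

There is one attempt and no reset: what is moved stays moved. The work goes in short steps, Python scripts to look and compute and a shell command to move; the robot and the scene stay as the last step left them, time stands still between calls to the robot, and variables do not carry over. Pictures are saved under pics/ and viewed, and the job is handed in when it is done.

```bash
ls; mkdir -p pics; cat > h.py <<'E'
import numpy as np,cv2
from rig import arm,eyes,job
def snap(n,fn):
    f=eyes.grab_frame(n); cv2.imwrite('pics/'+fn,cv2.cvtColor(f['pixels'],cv2.COLOR_RGB2BGR)); 
    np.save('pics/'+fn[:-4]+'.npy',np.array([f['fx'],f['fy'],f['cx'],f['cy'],*np.array(f['T']).ravel()]));return f
def ray(n,c,u,v,fish=False):
    k=np.load('pics/'+n+'.npy');fx,fy,cx,cy=k[:4];T=k[4:].reshape(4,4)
    x=(u-cx)/fx;y=(v-cy)/fy
    if fish:
        r=np.hypot(x,y);s=np.sin(r)/r if r>1e-9 else 1;d=np.array([x*s,-y*s,-np.cos(r)])
    else: d=np.array([x,-y,-1])
    return T[:3,3],T[:3,:3]@d
def pt(n,u,v,z,fish=False):
    o,d=ray(n,0,u,v,fish);return o+d*(z-o[2])/d[2]
E
python3 - <<'E'
from h import *
print(arm.get_state())
for n in['side','top','wrist']:
    f=snap(n,n+'0.png');print(n,f['fx'],f['fy'],f['cx'],f['cy'],np.round(f['T'],3))
E
```

```text
pics
{'time': 0.0, 'joint_pos': array([ 1.19037504,  0.33289426, -0.06468799,  1.4609229 ,  0.02158111,
        1.34993019, -0.08847572]), 'joint_vel': array([-9.08886099e-04,  2.39728289e-03, -2.07579824e-03,  2.96878729e-04,
        7.49092427e-05,  5.83395247e-04,  2.85985520e-04]), 'joint_efforts': array([-4.91128435e-05, -6.25451231e+01,  4.87286272e-02, -3.91592360e+01,
        1.60174852e-02,  1.00434740e-02,  2.35576243e-05]), 'tool_pos': array([ 0.21875738, -0.58506126,  0.23051073]), 'ee_rot': array([-2.58068432e+00,  1.79017323e+00,  1.93061018e-03]), 'contact_force': array([-0.02219454,  0.20074403,  0.50037332]), 'wrist_torque': array([ 0.01020641, -0.06483372,  0.01703315]), 'gripper_width': 1.003179232712519}
side 451.10700642615654 451.10700642615654 278.10319160152125 201.78361130868552 [[-0.744  0.335 -0.578 -0.164]
 [-0.668 -0.398  0.628  0.776]
 [-0.02   0.854  0.521  0.687]
 [ 0.     0.     0.     1.   ]]
top 522.6511907947511 522.6511907947511 277.9537532570261 207.54369523814486 [[ 0.015  0.977 -0.212  0.224]
 [-1.     0.014 -0.005  0.041]
 [-0.002  0.212  0.977  1.455]
 [ 0.     0.     0.     1.   ]]
wrist 325.19226210127806 325.19226210127806 275.1837539162828 207.3517178258166 [[ 0.35   0.903  0.249  0.282]
 [-0.937  0.338  0.091 -0.563]
 [-0.002 -0.265  0.964  0.373]
 [ 0.     0.     0.     1.   ]]
```

View pics/top0.png

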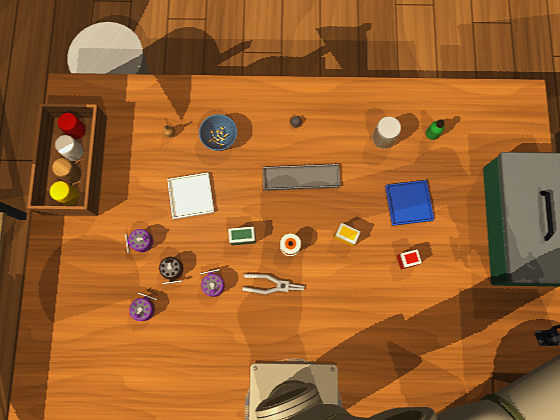

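View pics/side0.png

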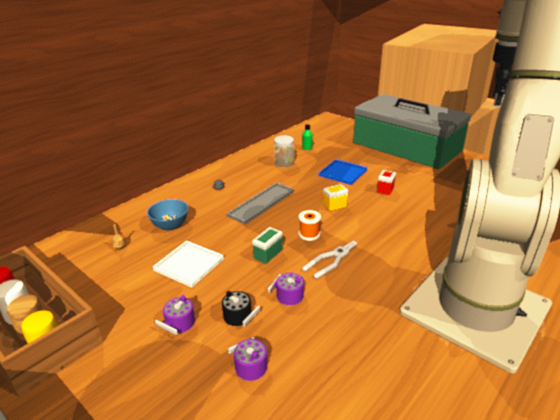

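View pics/wrist0.png

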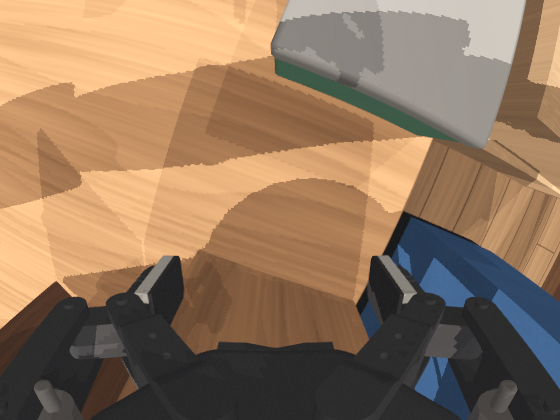

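The top view shows everything: carton (302,177), white tray (191,195), blue tray (410,202), green tin (241,235), yellow (347,233), red (410,258), spool (290,244), and black reel (171,268) with purple look-alikes around it. I'll zoom in and measure.

```bash
python3 - <<'E'
import cv2,numpy as np
im=cv2.imread('pics/top0.png')
cv2.imwrite('pics/c1.png',cv2.resize(im[150:330,110:310],None,fx=4,fy=3.33*1.2 if 0 else 3.3,interpolation=cv2.INTER_CUBIC)[:600])
cv2.imwrite('pics/c2.png',cv2.resize(im[150:290,250:450],None,fx=4,fy=4,interpolation=cv2.INTER_CUBIC))
E
```

```text
(no output)
```

View pics/c1.png

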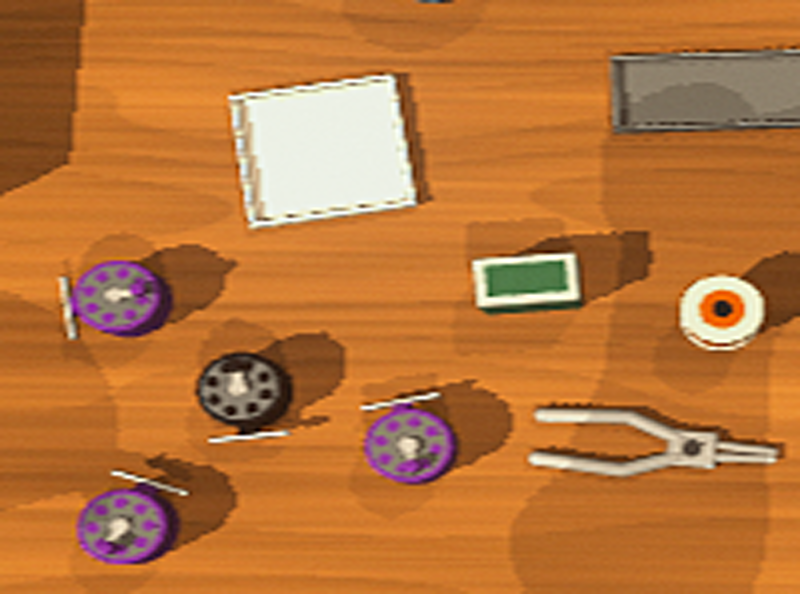

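View pics/c2.png

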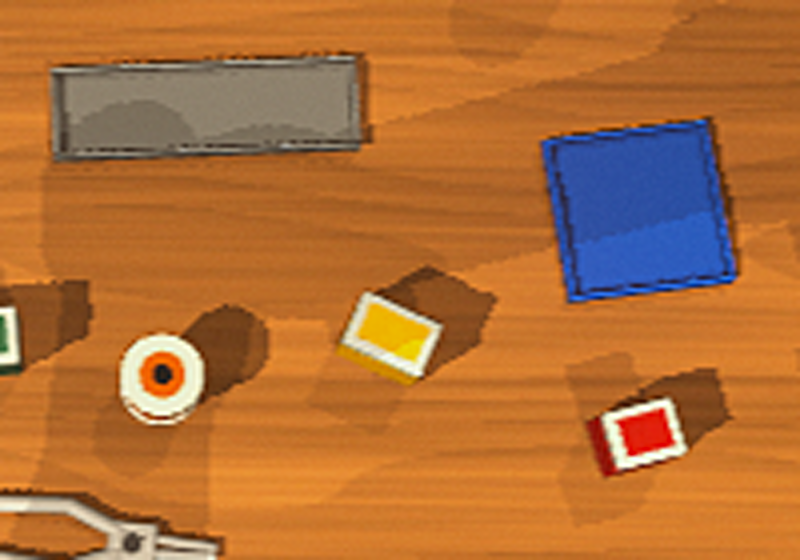

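```bash
python3 - <<'E'
from h import *
C=lambda P,ox,sx,oy,sy:[((a+.5)/sx-.5+ox,(b+.5)/sy-.5+oy) for a,b in P]
W={'white':(C([(230,95),(396,73),(416,204),(249,228)],110,4,150,3.3),.012),
'carton':(C([(51,67),(362,55),(361,149),(53,160)],250,4,150,4),.012),
'blue':(C([(541,142),(711,119),(738,282),(568,302)],250,4,150,4),.012),
'green':(C([(472,257),(575,253),(581,301),(478,308)],110,4,150,3.3),.056),
'yellow':(C([(367,293),(441,328),(416,379),(343,343)],250,4,150,4),.056),
'red':(C([(599,414),(673,397),(687,455),(613,473)],250,4,150,4),.056)}
for k,(P,z) in W.items():
    Q=np.array([pt('top0',u,v,z)[:2] for u,v in P]);e=np.roll(Q,-1,0)-Q
    a=[np.degrees(np.arctan2(x[1],x[0])) for x in e]
    print(k,'ctr',np.round(Q.mean(0),4),'len',np.round(np.hypot(*e.T),4),'ang',np.round(a,1))
im=cv2.imread('pics/top0.png');hsv=cv2.cvtColor(im,cv2.COLOR_BGR2HSV)
H,S,V=[hsv[...,i].astype(int) for i in range(3)]
def blob(m,x,y,r=22):
    n,l,s,c=cv2.connectedComponentsWithStats(m.astype(np.uint8));
    i=l[y,x];p=np.argwhere(l==i)[:,::-1].astype(float);return p
for k,m,xy in [('red',((H<6)|(H>174))&(S>200)&(V>150),(411,258)),('yellow',(H>20)&(H<32)&(S>150)&(V>170),(347,233)),('green',(H>50)&(H<90)&(S>80),(241,235))]:
    p=blob(m,*xy);r=cv2.minAreaRect(p.astype(np.float32));q=np.array([pt('top0',u,v,.056)[:2] for u,v in p])
    R=cv2.minAreaRect((q*1000).astype(np.float32));print(k,len(p),p.mean(0),np.round(q.mean(0),4),R)
# circles
for k,(u,v),z in [('spool',(((162.5)/4-.5+250),((375)/4-.5+150)),.056),('reeldrum',(241/4-.5+110,389/3.3-.5+150),.042),('foota',(209/4-.5+110,440.5/3.3-.5+150),.021),('footb',(286/4-.5+110,434/3.3-.5+150),.021),('knob',(239/4-.5+110,367/3.3-.5+150),.057)]:
    print(k,np.round(pt('top0',u,v,z),4))
for k,(u,v) in [('purp1',(140,240)),('purp2',(213,284)),('purp3',(142,309)),('bowl',(217,132)),('jar',(388,128)),('pl1',(245,275)),('pl2',(304,287))]: print(k,np.round(pt('top0',u,v,.04),3))
E
```

```text
white ctr [0.5703 0.2981] len [0.1199 0.1177 0.1188 0.119 ] ang [ -79.7 -170.7  101.     9.9]
carton ctr [ 0.629 -0.017] len [0.2239 0.0699 0.2195 0.069 ] ang [-86.9 178.8  92.9   2.4]
blue ctr [ 0.5577 -0.3236] len [0.1233 0.1191 0.1209 0.1167] ang [ -81.3 -173.5   97.6    7.7]
green ctr [0.4517 0.1467] len [0.07   0.0402 0.0697 0.0426] ang [ -86.4 -172.8   95.6    7.5]
yellow ctr [ 0.4582 -0.1413] len [0.0551 0.0392 0.0545 0.0384] ang [-115.1  153.5   64.   -25.6]
red ctr [ 0.3934 -0.3088] len [0.0516 0.0397 0.0515 0.0403] ang [ -76.3 -168.8  104.3   11.4]
red 104 [411.08653846 257.63461538] [ 0.3952 -0.3108] ((395.28173828125, -310.8010559082031), (23.835411071777344, 30.185997009277344), 14.746291160583496)
yellow 150 [347.78       232.64666667] [ 0.4607 -0.142 ] ((460.35589599609375, -142.17726135253906), (43.46659469604492, 25.578340530395508), 66.26277160644531)
green 177 [240.99435028 233.83615819] [0.4533 0.1474] ((453.3286437988281, 147.3797149658203), (24.86907958984375, 52.9560546875), 6.076105117797852)
spool [0.4294 0.014  0.056 ]
reeldrum [0.3611 0.3382 0.042 ]
foota [0.3204 0.362  0.021 ]
footb [0.3265 0.3098 0.021 ]
knob [0.3775 0.3375 0.057 ]
purp1 [0.435 0.424 0.04 ]
purp2 [0.318 0.22  0.04 ]
purp3 [0.25  0.406 0.04 ]
bowl [0.75  0.226 0.04 ]
jar [ 0.769 -0.263  0.04 ]
pl1 [0.344 0.135 0.04 ]
pl2 [ 0.314 -0.025  0.04 ]
```

```bash
cat >> h.py <<'E'
from scipy.spatial.transform import Rotation as Rn
def go(x,y,z,jaw=None):
    s=arm.get_state();R=Rn.from_rotvec(s['ee_rot']).as_matrix();p=np.array(s['tool_pos'])
    d=R.T@(np.array([x,y,z])-p)*1000
    cur=np.degrees(np.arctan2(R[1,0],R[0,0]));sp=0 if jaw is None else -((jaw-cur+90)%180-90)
    print('t',round(s['time'],2),'pos',np.round(p,4),'jaw',round(cur,1),'tilt',np.round(np.degrees(np.arccos(-R[2,2])),2),'q7',round(s['joint_pos'][6],2),'w',round(s['gripper_width'],3),'F',np.round(s['contact_force'],1))
    print('delta',np.round(d,1),'spin',round(sp,1))
E
python3 -c "
from h import *
go(.394,-.310,.14,13.7)"
```

```text
t 0.15 pos [ 0.2188 -0.5851  0.2307] jaw -69.5 tilt 0.06 q7 -0.09 w 0.999 F [ 0.8  0.1 -0.4]
delta [-196.2 -260.5   90.9] spin -83.2
```

```bash
python3 -m creep '[{"delta_pos":[-30,-40,10],"spin":-8},{"delta_pos":[-60,-80,20],"spin":-16},{"delta_pos":[-90,-120,30],"spin":-24},{"delta_pos":[-120,-160,40],"spin":-32},{"delta_pos":[-145,-195,50],"spin":-40}]' 1
python3 -c "
from h import *
go(.394,-.310,.14,13.7)"
```

```text
time: 0.65
tool_pos: [0.3515, -0.3793, 0.181]
ee_rot: [3.04, -0.791, 0.0]
contact_force: [0.3, -0.2, 0.4]
gripper_width: 1.002
t 0.65 pos [ 0.3515 -0.3793  0.181 ] jaw -29.2 tilt 0.02 q7 0.19 w 1.002 F [ 0.3 -0.2  0.4]
delta [  3.3 -81.3  41. ] spin -42.9
```

```bash
python3 -m creep '[{"delta_pos":[1,-20,10],"spin":-8.5},{"delta_pos":[2,-40,20],"spin":-17},{"delta_pos":[3,-60,30],"spin":-25.5},{"delta_pos":[3,-75,38],"spin":-34},{"delta_pos":[3.3,-81.3,41],"spin":-42.5}]'
python3 -c "
from h import *
go(.394,-.310,.01,13.7)
snap('wrist','w1.png')"
```

```text
time: 1.15
tool_pos: [0.3941, -0.3103, 0.1394]
ee_rot: [-3.119, -0.368, 0.001]
contact_force: [0.4, 0.3, 0.6]
gripper_width: 1.004
t 1.15 pos [ 0.3941 -0.3103  0.1394] jaw 13.5 tilt 0.08 q7 0.75 w 1.004 F [0.4 0.3 0.6]
delta [ 1.000e-01 -2.000e-01  1.294e+02] spin -0.2
```

View pics/w1.png

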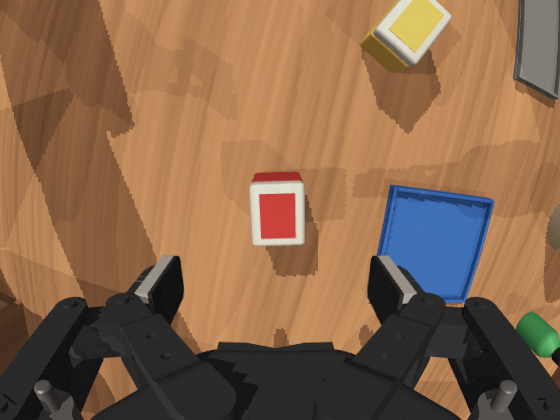

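```bash
cat >> h.py <<'E'
def poly(n,P,z,fish=True):
    Q=np.array([pt(n,u,v,z,fish)[:2] for u,v in P]);e=np.roll(Q,-1,0)-Q
    print('ctr',np.round(Q.mean(0),4),'len',np.round(np.hypot(*e.T),4),'ang',np.round(np.degrees(np.arctan2(e[:,1],e[:,0])),1))
E
python3 -c "
from h import *
poly('w1',[(250,183),(303,181),(304.5,244),(252,245)],.056)
poly('w1',[(392,185),(494,200),(464,303),(378,290)],.012)
"
```

```text
ctr [ 0.3957 -0.3112] len [0.0375 0.0478 0.0393 0.047 ] ang [  15.7  -73.9 -165.4  104. ]
ctr [ 0.5598 -0.3218] len [0.1187 0.1183 0.1116 0.1046] ang [   7.3  -82.2 -180.   102.3]
```

The wrist picture shows the red tin centred at (278,214) and agrees with the top view to 2 mm. I'll descend and grip.

```bash
python3 -m creep '[{"delta_pos":[1,0,30],"spin":-1},{"delta_pos":[1,0,65],"spin":-1},{"delta_pos":[1,0,100],"spin":-1},{"delta_pos":[1,0,122],"spin":-1},{"delta_pos":[1,0,129.5],"spin":-1}]'
python3 -m creep '[{"delta_pos":[0,0,0],"spin":0},{"delta_pos":[0,0,0],"spin":0},{"delta_pos":[0,0,0],"spin":0},{"delta_pos":[0,0,0],"spin":0},{"delta_pos":[0,0,0],"spin":0}]' -1
python3 -m creep '[{"delta_pos":[0,0,0],"spin":0},{"delta_pos":[0,0,-10],"spin":0},{"delta_pos":[0,0,-30],"spin":0},{"delta_pos":[0,0,-60],"spin":0},{"delta_pos":[0,0,-90],"spin":0}]'
python3 - <<'E'
from h import *
c=np.array([.629,-.017]);a=np.radians(93)
for k,o in [('green',62),('yellow',-11),('red',-73)]:print(k,c+o/1000*np.array([np.cos(a),np.sin(a)]))
p=c-.073*np.array([np.cos(a),np.sin(a)]);go(*p,.10,3)
E
```

```text
time: 1.7
tool_pos: [0.3931, -0.3114, 0.0086]
ee_rot: [-3.116, -0.378, 0.004]
contact_force: [0.3, -0.3, -0.1]
gripper_width: 1.001
time: 2.2
tool_pos: [0.3956, -0.3128, 0.0124]
ee_rot: [3.116, 0.382, 0.003]
contact_force: [0.1, -0.1, 6.8]
gripper_width: 0.462
time: 2.7
tool_pos: [0.3944, -0.3117, 0.1025]
ee_rot: [-3.118, -0.383, 0.0]
contact_force: [0.2, -1.4, -1.7]
gripper_width: 0.46
green [0.62575517 0.04491503]
yellow [ 0.6295757  -0.02798492]
red [ 0.63282052 -0.08989996]
t 2.7 pos [ 0.3944 -0.3117  0.1025] jaw 14.0 tilt 0.02 q7 0.74 w 0.46 F [ 0.2 -1.4 -1.7]
delta [ 285.  -157.5    2.5] spin 11.0
```

```bash
python3 -m creep '[{"delta_pos":[20,-11,-5],"spin":2},{"delta_pos":[55,-31,-5],"spin":4},{"delta_pos":[95,-53,-5],"spin":7},{"delta_pos":[135,-75,-5],"spin":9},{"delta_pos":[175,-97,-5],"spin":11}]'
python3 -c "
from h import *
go(.6328,-.0899,.10,3)"
```

```text
time: 3.2
tool_pos: [0.5421, -0.1744, 0.1069]
ee_rot: [3.14, 0.079, 0.001]
contact_force: [0.3, -1.2, -0.6]
gripper_width: 0.462
t 3.2 pos [ 0.5421 -0.1744  0.1069] jaw 2.9 tilt 0.06 q7 0.14 w 0.462 F [ 0.3 -1.2 -0.6]
delta [ 94.8 -79.8   6.9] spin -0.1
```

```bash
python3 -m creep '[{"delta_pos":[30,-25,2],"spin":0},{"delta_pos":[60,-50,4],"spin":0},{"delta_pos":[85,-71,6],"spin":0},{"delta_pos":[94.8,-79.8,7],"spin":0},{"delta_pos":[94.8,-79.8,7],"spin":0}]'
python3 -c "
from h import *
go(.6328,-.0899,.017,3)
snap('wrist','w2.png')"
```

```text
time: 3.7
tool_pos: [0.6321, -0.0888, 0.0991]
ee_rot: [-3.139, -0.087, -0.0]
contact_force: [-0.2, 0.8, -1.7]
gripper_width: 0.465
t 3.7 pos [ 0.6321 -0.0888  0.0991] jaw 3.2 tilt 0.06 q7 -0.05 w 0.465 F [-0.2  0.8 -1.7]
delta [ 0.6  1.3 82.1] spin 0.2
```

View pics/w2.png

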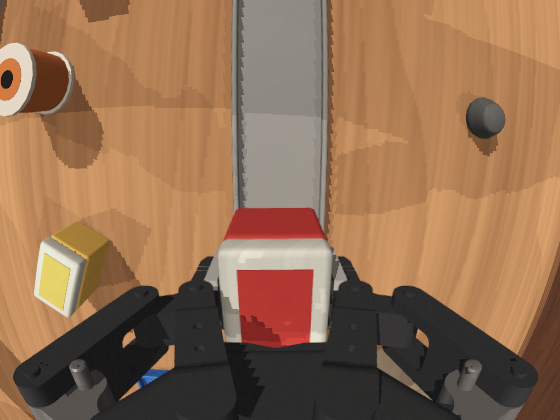

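```bash
python3 -c "
from h import *
for u,v in [(234,20),(327,20),(235,190),(329,190)]: print(np.round(pt('w2',u,v,.012,True),4))"
```

```text
[0.5955 0.049  0.012 ]
[0.661 0.053 0.012]
[ 0.6022 -0.0745  0.012 ]
[ 0.6704 -0.0707  0.012 ]
```

The picture shows the carton's rims at columns 235 and 328, so the tin lies within about 3 mm of its middle line. Lowering.

```bash
python3 -m creep '[{"delta_pos":[2,1.3,20],"spin":0},{"delta_pos":[2,1.3,45],"spin":0},{"delta_pos":[2,1.3,65],"spin":0},{"delta_pos":[2,1.3,76],"spin":0},{"delta_pos":[2,1.3,81],"spin":0}]'
python3 -c "
from h import *
go(.634,-.0899,.017,3)"
```

```text
time: 4.25
tool_pos: [0.6325, -0.0936, 0.0172]
ee_rot: [3.14, 0.08, -0.002]
contact_force: [0.3, 0.2, -0.9]
gripper_width: 0.463
t 4.25 pos [ 0.6325 -0.0936  0.0172] jaw 2.9 tilt 0.09 q7 -0.08 w 0.463 F [ 0.3  0.2 -0.9]
delta [ 1.7 -3.7  0.2] spin -0.1
```

```bash
python3 -m creep '[{"delta_pos":[0,0,0],"spin":0},{"delta_pos":[0,0,0],"spin":0},{"delta_pos":[0,0,0],"spin":0},{"delta_pos":[0,0,1],"spin":0},{"delta_pos":[0,0,1],"spin":0}]'
python3 -c "
from h import *
go(.634,-.0899,.016,3)"
```

```text
time: 4.75
tool_pos: [0.6337, -0.092, 0.0171]
ee_rot: [3.14, 0.082, 0.001]
contact_force: [-0.3, 0.7, -0.6]
gripper_width: 0.462
t 4.75 pos [ 0.6337 -0.092   0.0171] jaw 3.0 tilt 0.03 q7 -0.09 w 0.462 F [-0.3  0.7 -0.6]
delta [ 0.4 -2.1  1.1] spin 0.0
```

```bash
python3 -m creep '[{"delta_pos":[0,0,1],"spin":0},{"delta_pos":[0,0,1],"spin":0},{"delta_pos":[0,0,2],"spin":0},{"delta_pos":[0,0,2],"spin":0},{"delta_pos":[0,0,2],"spin":0}]'

```

```text
time: 5.25
tool_pos: [0.6338, -0.092, 0.0164]
ee_rot: [3.14, 0.082, 0.001]
contact_force: [-7.3, 0.1, 14.9]
gripper_width: 0.463
```

```bash
python3 -m creep '[{"delta_pos":[0,0,0],"spin":0},{"delta_pos":[0,0,0],"spin":0},{"delta_pos":[0,0,0],"spin":0},{"delta_pos":[0,0,-1],"spin":0},{"delta_pos":[0,0,-2],"spin":0}]' 0.4
python3 -m creep '[{"delta_pos":[0,0,-15],"spin":0},{"delta_pos":[0,0,-40],"spin":0},{"delta_pos":[0,0,-70],"spin":0},{"delta_pos":[0,0,-100],"spin":0},{"delta_pos":[0,0,-120],"spin":0}]'
python3 -c "
from h import *
go(.459,-.1417,.14,-25)
f=snap('wrist','w3.png')"
```

```text
time: 5.75
tool_pos: [0.6335, -0.092, 0.0167]
ee_rot: [-3.14, -0.082, 0.0]
contact_force: [0.1, 0.4, -1.0]
gripper_width: 0.699
time: 6.25
tool_pos: [0.6344, -0.0919, 0.1406]
ee_rot: [3.14, 0.083, 0.005]
contact_force: [0.9, 0.1, -0.4]
gripper_width: 0.698
t 6.25 pos [ 0.6344 -0.0919  0.1406] jaw 3.0 tilt 0.19 q7 -0.04 w 0.698 F [ 0.9  0.1 -0.4]
delta [-177.8   40.5    0. ] spin 28.0
```

View pics/w3.png

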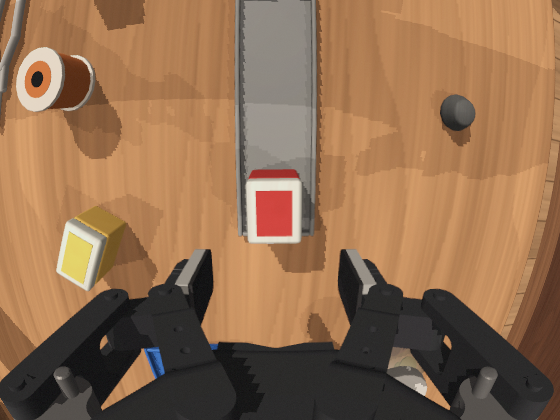

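```bash
python3 -c "
from h import *
poly('w3',[(247,179),(300,177),(301,240),(250,242)],.060)
for u,v in [(239,235),(314,234),(237,20),(315,20)]: print(np.round(pt('w3',u,v,.012,True),4))"
```

```text
ctr [ 0.6342 -0.0897] len [0.0369 0.0468 0.0375 0.047 ] ang [   5.1  -84.9 -174.7   94.3]
[ 0.6046 -0.1278  0.012 ]
[ 0.6712 -0.1234  0.012 ]
[0.5953 0.0587 0.012 ]
[0.66   0.0622 0.012 ]
```

The red tin stands in the carton near its end (275,209). Next is the yellow tin.

```bash
python3 -m creep '[{"delta_pos":[-35,8,0],"spin":6},{"delta_pos":[-75,17,0],"spin":12},{"delta_pos":[-115,26,0],"spin":18},{"delta_pos":[-155,35,0],"spin":24},{"delta_pos":[-177.8,40.5,0],"spin":28}]' 1
python3 -m creep '[{"delta_pos":[0,0,0],"spin":0},{"delta_pos":[0,0,0],"spin":0},{"delta_pos":[0,0,0],"spin":0},{"delta_pos":[0,0,0],"spin":0},{"delta_pos":[0,0,0],"spin":0}]'
python3 -c "
from h import *
go(.459,-.1417,.010,-25)
f=snap('wrist','w4.png')"
```

```text
time: 6.8
tool_pos: [0.4556, -0.1428, 0.1375]
ee_rot: [3.064, -0.688, 0.0]
contact_force: [0.5, -0.3, 1.0]
gripper_width: 0.998
time: 7.3
tool_pos: [0.4587, -0.1413, 0.1367]
ee_rot: [-3.067, 0.678, 0.0]
contact_force: [0.0, -0.5, -0.3]
gripper_width: 1.001
t 7.3 pos [ 0.4587 -0.1413  0.1367] jaw -24.9 tilt 0.03 q7 -0.28 w 1.001 F [ 0.  -0.5 -0.3]
delta [  0.5   0.3 126.7] spin 0.1
```

View pics/w4.png

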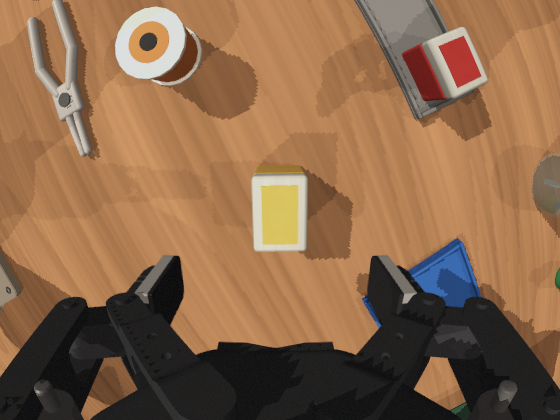

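```bash
python3 -c "
from h import *
poly('w4',[(252.5,176),(306.5,174),(306.5,249),(254,250.5)],.056)"
```

```text
ctr [ 0.4623 -0.143 ] len [0.0376 0.0562 0.039  0.0559] ang [ -22.7 -113.4  156.8   65.1]
```

```bash
python3 -m creep '[{"delta_pos":[2.5,0,30],"spin":-1},{"delta_pos":[2.5,0,65],"spin":-1},{"delta_pos":[2.5,0,100],"spin":-1},{"delta_pos":[2.5,0,120],"spin":-1},{"delta_pos":[2.5,0,126],"spin":-1}]'
python3 -m creep '[{"delta_pos":[0,0,0],"spin":0},{"delta_pos":[0,0,0],"spin":0},{"delta_pos":[0,0,0],"spin":0},{"delta_pos":[0,0,0],"spin":0},{"delta_pos":[0,0,0],"spin":0}]' -1
python3 -m creep '[{"delta_pos":[0,0,0],"spin":0},{"delta_pos":[0,0,-10],"spin":0},{"delta_pos":[0,0,-30],"spin":0},{"delta_pos":[0,0,-60],"spin":0},{"delta_pos":[0,0,-95],"spin":0}]'
python3 - <<'E'
from h import *
c=np.array([.631,-.0165]);a=np.radians(93.3)
for k,o in [('green',62),('yellow',-11),('red',-73)]:print(k,c+o/1000*np.array([np.cos(a),np.sin(a)]))
p=c-.0115*np.array([np.cos(a),np.sin(a)]);go(*p,.10,3.3)
E
```

```text
time: 7.85
tool_pos: [0.459, -0.1421, 0.0086]
ee_rot: [-3.072, 0.652, 0.006]
contact_force: [0.2, 0.4, 0.1]
gripper_width: 0.999
time: 8.35
tool_pos: [0.4615, -0.1432, 0.0122]
ee_rot: [3.072, -0.653, 0.004]
contact_force: [-0.4, 0.7, 7.2]
gripper_width: 0.459
time: 8.85
tool_pos: [0.4596, -0.1425, 0.107]
ee_rot: [-3.073, 0.653, 0.002]
contact_force: [0.5, -0.4, -1.3]
gripper_width: 0.464
green [0.62743103 0.04539719]
yellow [ 0.6316332  -0.02748176]
red [ 0.63520217 -0.08937895]
t 8.85 pos [ 0.4596 -0.1425  0.107 ] jaw -24.0 tilt 0.08 q7 -0.28 w 0.464 F [ 0.5 -0.4 -1.3]
delta [ 110.7 -174.6    6.8] spin -27.3
```

```bash
python3 -m creep '[{"delta_pos":[22,-35,-5],"spin":-6},{"delta_pos":[45,-71,-5],"spin":-12},{"delta_pos":[68,-107,-5],"spin":-18},{"delta_pos":[90,-142,0],"spin":-24},{"delta_pos":[110.7,-174.6,5],"spin":-27.3}]'
python3 -m creep '[{"delta_pos":[0,0,0],"spin":0},{"delta_pos":[0,0,0],"spin":0},{"delta_pos":[0,0,0],"spin":0},{"delta_pos":[0,0,0],"spin":0},{"delta_pos":[0,0,0],"spin":0}]'
python3 -c "
from h import *
go(.6316,-.028,.018,3.3)
f=snap('wrist','w5.png')"
```

```text
time: 9.35
tool_pos: [0.6339, -0.0274, 0.1017]
ee_rot: [3.14, 0.097, 0.001]
contact_force: [0.3, -1.1, -0.9]
gripper_width: 0.462
time: 9.85
tool_pos: [0.6322, -0.0294, 0.1014]
ee_rot: [3.139, 0.088, 0.001]
contact_force: [0.6, 0.4, -1.3]
gripper_width: 0.465
t 9.85 pos [ 0.6322 -0.0294  0.1014] jaw 3.2 tilt 0.06 q7 -0.16 w 0.465 F [ 0.6  0.4 -1.3]
delta [-0.6 -1.5 83.4] spin -0.1
```

View pics/w5.png

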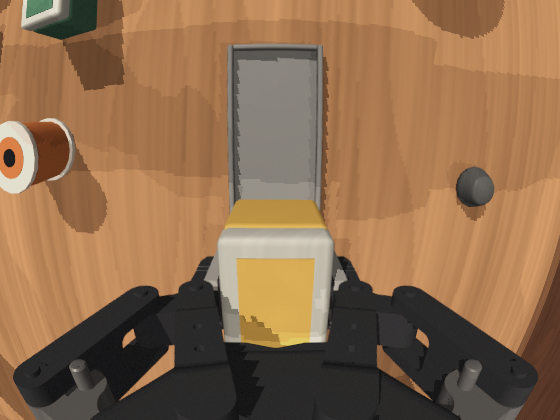

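```bash
python3 -c "
from h import *
for u,v in [(228,45),(322,45),(229,190),(323,190)]: print(np.round(pt('w5',u,v,.012,True),4))"
python3 -m creep '[{"delta_pos":[-0.5,-1.5,20],"spin":0},{"delta_pos":[-0.5,-1.5,45],"spin":0},{"delta_pos":[-0.5,-1.5,65],"spin":0},{"delta_pos":[-0.5,-1.5,77],"spin":0},{"delta_pos":[-0.5,-1.5,81],"spin":0}]'
python3 -m creep '[{"delta_pos":[0,0,0],"spin":0},{"delta_pos":[0,0,1],"spin":0},{"delta_pos":[0,0,2],"spin":0},{"delta_pos":[0,0,3],"spin":0},{"delta_pos":[0,0,3],"spin":0}]'
python3 -c "
from h import *
go(.6316,-.028,.0165,3.3)"
```

```text
[0.5923 0.0895 0.012 ]
[0.6586 0.0932 0.012 ]
[ 0.5976 -0.0161  0.012 ]
[ 0.6665 -0.0123  0.012 ]
time: 10.4
tool_pos: [0.6312, -0.0272, 0.0187]
ee_rot: [-3.14, -0.09, 0.003]
contact_force: [-0.3, -0.2, -0.8]
gripper_width: 0.465
time: 10.9
tool_pos: [0.6321, -0.027, 0.017]
ee_rot: [3.14, 0.09, 0.001]
contact_force: [0.2, -0.5, -1.2]
gripper_width: 0.467
t 10.9 pos [ 0.6321 -0.027   0.017 ] jaw 3.3 tilt 0.02 q7 -0.2 w 0.467 F [ 0.2 -0.5 -1.2]
delta [-0.5  1.   0.5] spin -0.0
```

```bash
python3 -m creep '[{"delta_pos":[0,0,0.5],"spin":0},{"delta_pos":[0,0,1],"spin":0},{"delta_pos":[0,0,1.5],"spin":0},{"delta_pos":[0,0,1.5],"spin":0},{"delta_pos":[0,0,1.5],"spin":0}]'
python3 -m creep '[{"delta_pos":[0,0,0],"spin":0},{"delta_pos":[0,0,0],"spin":0},{"delta_pos":[0,0,0],"spin":0},{"delta_pos":[0,0,-1],"spin":0},{"delta_pos":[0,0,-2],"spin":0}]' 0.4
python3 -m creep '[{"delta_pos":[0,0,-15],"spin":0},{"delta_pos":[0,0,-40],"spin":0},{"delta_pos":[0,0,-70],"spin":0},{"delta_pos":[0,0,-100],"spin":0},{"delta_pos":[0,0,-120],"spin":0}]'
python3 -c "
from h import *
go(.4528,.147,.14,5.5)
f=snap('wrist','w6.png')"
```

```text
time: 11.4
tool_pos: [0.6321, -0.027, 0.0163]
ee_rot: [3.14, 0.09, 0.0]
contact_force: [-3.3, -0.6, 8.0]
gripper_width: 0.46
time: 11.9
tool_pos: [0.632, -0.027, 0.0173]
ee_rot: [3.14, 0.09, -0.0]
contact_force: [-0.4, 0.4, -0.5]
gripper_width: 0.702
time: 12.4
tool_pos: [0.6328, -0.0267, 0.141]
ee_rot: [3.14, 0.091, 0.005]
contact_force: [0.1, 0.3, 0.6]
gripper_width: 0.701
t 12.4 pos [ 0.6328 -0.0267  0.141 ] jaw 3.3 tilt 0.19 q7 -0.15 w 0.701 F [0.1 0.3 0.6]
delta [-169.6 -183.8    0.4] spin -2.2
```

View pics/w6.png

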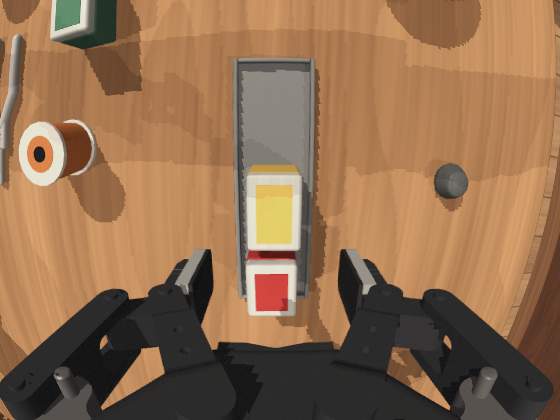

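Red (272,287) and yellow (274,212) stand in a row with free floor beyond. Next is green.

```bash
python3 -c "
from h import *
poly('w6',[(247,177),(300,175.5),(300,249),(249,250)],.060)"
python3 -m creep '[{"delta_pos":[-30,-32,0],"spin":0},{"delta_pos":[-63,-68,0],"spin":-1},{"delta_pos":[-97,-105,0],"spin":-1},{"delta_pos":[-130,-141,0],"spin":-2},{"delta_pos":[-160,-173,0],"spin":-2}]' 1
python3 -m creep '[{"delta_pos":[-9,-10,0],"spin":0},{"delta_pos":[-9,-10,0],"spin":0},{"delta_pos":[-9,-10,0],"spin":0},{"delta_pos":[-9,-10,0],"spin":0},{"delta_pos":[-9,-10,0],"spin":0}]'
python3 -c "
from h import *
go(.4528,.147,.010,5.5)
f=snap('wrist','w7.png')"
```

```text
ctr [ 0.6323 -0.0274] len [0.037  0.0552 0.038  0.0549] ang [   4.9  -85.5 -175.6   93.5]
time: 12.95
tool_pos: [0.4605, 0.1382, 0.1381]
ee_rot: [3.138, 0.148, 0.002]
contact_force: [0.8, -0.4, 1.2]
gripper_width: 0.999
time: 13.45
tool_pos: [0.4531, 0.1448, 0.1372]
ee_rot: [-3.138, -0.142, 0.0]
contact_force: [-0.1, -0.3, -0.1]
gripper_width: 0.995
t 13.45 pos [0.4531 0.1448 0.1372] jaw 5.2 tilt 0.02 q7 -0.4 w 0.995 F [-0.1 -0.3 -0.1]
delta [-1.000e-01 -2.200e+00  1.272e+02] spin -0.3
```

View pics/w7.png

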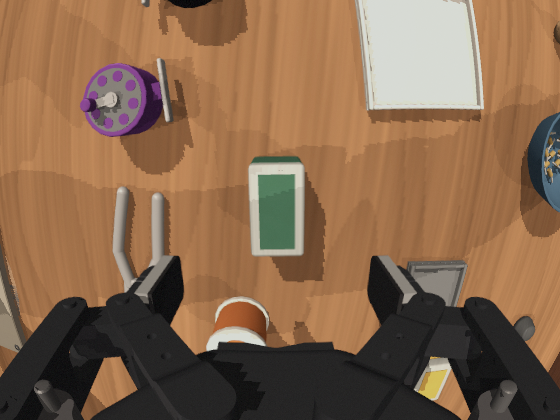

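```bash
python3 -c "
from h import *
poly('w7',[(249,165.5),(302.5,164),(303,254),(251.5,255)],.056)
print(pt('w7',158,193,.008,True))"
```

```text
ctr [0.4539 0.1462] len [0.0371 0.0674 0.0386 0.0671] ang [   6.8  -83.2 -173.7   95.5]
[0.3483074  0.13983784 0.008     ]
```

```bash
python3 -m creep '[{"delta_pos":[0.5,-1.8,30],"spin":-0.6},{"delta_pos":[0.5,-1.8,65],"spin":-0.6},{"delta_pos":[0.5,-1.8,100],"spin":-0.6},{"delta_pos":[0.5,-1.8,120],"spin":-0.6},{"delta_pos":[0.5,-1.8,127],"spin":-0.6}]'
python3 -m creep '[{"delta_pos":[0,0,0],"spin":0},{"delta_pos":[0,0,0],"spin":0},{"delta_pos":[0,0,0],"spin":0},{"delta_pos":[0,0,0],"spin":0},{"delta_pos":[0,0,0],"spin":0}]' -1
python3 -m creep '[{"delta_pos":[0,0,0],"spin":0},{"delta_pos":[0,0,-10],"spin":0},{"delta_pos":[0,0,-30],"spin":0},{"delta_pos":[0,0,-60],"spin":0},{"delta_pos":[0,0,-95],"spin":0}]'
python3 - <<'E'
from h import *
c=np.array([.631,-.0175]);a=np.radians(93.3)
p=c+.062*np.array([np.cos(a),np.sin(a)]);print(p);go(*p,.10,3.3)
E
```

```text
time: 14.0
tool_pos: [0.4515, 0.1468, 0.0081]
ee_rot: [3.137, 0.161, -0.006]
contact_force: [-1.0, 0.7, 0.5]
gripper_width: 1.0
time: 14.5
tool_pos: [0.4538, 0.1478, 0.0116]
ee_rot: [3.137, 0.161, 0.004]
contact_force: [-0.9, -0.4, 7.1]
gripper_width: 0.459
time: 15.0
tool_pos: [0.4519, 0.1475, 0.1065]
ee_rot: [3.137, 0.162, -0.002]
contact_force: [1.6, -0.4, -0.0]
gripper_width: 0.457
[0.62743103 0.04439719]
t 15.0 pos [0.4519 0.1475 0.1065] jaw 5.9 tilt 0.08 q7 -0.42 w 0.457 F [ 1.6 -0.4 -0. ]
delta [164.  120.7   6.2] spin 2.6
```

```bash
python3 -m creep '[{"delta_pos":[33,24,-5],"spin":1},{"delta_pos":[68,50,-5],"spin":2},{"delta_pos":[104,76,-5],"spin":2.6},{"delta_pos":[138,102,0],"spin":2.6},{"delta_pos":[164,120,5],"spin":2.6}]'
python3 -m creep '[{"delta_pos":[0,0,0],"spin":0},{"delta_pos":[0,0,0],"spin":0},{"delta_pos":[0,0,0],"spin":0},{"delta_pos":[0,0,0],"spin":0},{"delta_pos":[0,0,0],"spin":0}]'
python3 -c "
from h import *
go(.6275,.0450,.018,3.3)
f=snap('wrist','w8.png')"
```

```text
time: 15.5
tool_pos: [0.6301, 0.0425, 0.101]
ee_rot: [3.14, 0.087, 0.002]
contact_force: [-0.1, -0.1, 0.0]
gripper_width: 0.458
time: 16.0
tool_pos: [0.6278, 0.0456, 0.1009]
ee_rot: [3.14, 0.092, 0.001]
contact_force: [0.1, 0.5, -1.3]
gripper_width: 0.463
t 16.0 pos [0.6278 0.0456 0.1009] jaw 3.4 tilt 0.04 q7 -0.29 w 0.463 F [ 0.1  0.5 -1.3]
delta [-0.4  0.6 82.9] spin 0.1
```

View pics/w8.png

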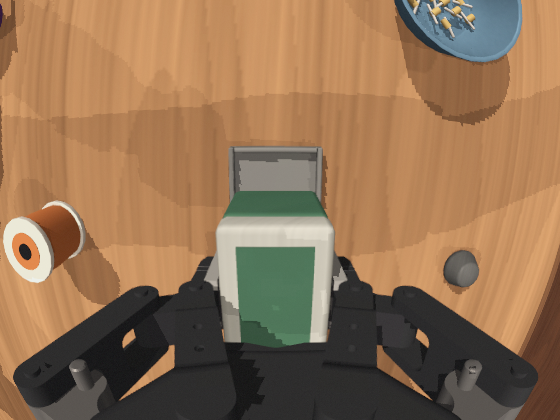

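```bash
python3 -c "
from h import *
print(pt('w8',229,148,.012,True),pt('w8',322,148,.012,True));print(pt('w8',276,217,.143,True))"
python3 -m creep '[{"delta_pos":[-0.5,0.6,20],"spin":0},{"delta_pos":[-0.5,0.6,45],"spin":0},{"delta_pos":[-0.5,0.6,65],"spin":0},{"delta_pos":[-0.5,0.6,75],"spin":0},{"delta_pos":[-0.5,0.6,79],"spin":0}]'
python3 -m creep '[{"delta_pos":[0,0,0],"spin":0},{"delta_pos":[0,0,1],"spin":0},{"delta_pos":[0,0,2],"spin":0},{"delta_pos":[0,0,3],"spin":0},{"delta_pos":[0,0,3],"spin":0}]'
python3 -c "
from h import *
go(.6275,.0450,.0155,3.3)"
```

```text
[0.59229608 0.08976334 0.012     ] [0.65858921 0.09363049 0.012     ]
[0.626034   0.08049421 0.143     ]
time: 16.55
tool_pos: [0.6272, 0.0445, 0.0206]
ee_rot: [3.14, 0.091, -0.002]
contact_force: [0.2, 0.3, -0.1]
gripper_width: 0.459
time: 17.05
tool_pos: [0.6278, 0.0444, 0.0185]
ee_rot: [3.14, 0.09, 0.0]
contact_force: [0.6, 0.6, -0.6]
gripper_width: 0.464
t 17.05 pos [0.6278 0.0444 0.0185] jaw 3.3 tilt 0.02 q7 -0.33 w 0.464 F [ 0.6  0.6 -0.6]
delta [-0.2 -0.7  3. ] spin -0.0
```

```bash
python3 -m creep '[{"delta_pos":[0,0,1],"spin":0},{"delta_pos":[0,0,1.5],"spin":0},{"delta_pos":[0,0,2],"spin":0},{"delta_pos":[0,0,2.5],"spin":0},{"delta_pos":[0,0,2.5],"spin":0}]'
```

```text
time: 17.55
tool_pos: [0.6277, 0.0444, 0.0158]
ee_rot: [3.14, 0.09, 0.0]
contact_force: [-0.9, -0.2, -1.2]
gripper_width: 0.463
```

```bash
python3 -m creep '[{"delta_pos":[0,0,0.5],"spin":0},{"delta_pos":[0,0,1],"spin":0},{"delta_pos":[0,0,1.2],"spin":0},{"delta_pos":[0,0,1.2],"spin":0},{"delta_pos":[0,0,1.2],"spin":0}]'
python3 -m creep '[{"delta_pos":[0,0,0],"spin":0},{"delta_pos":[0,0,0],"spin":0},{"delta_pos":[0,0,0],"spin":0},{"delta_pos":[0,0,-1],"spin":0},{"delta_pos":[0,0,-2],"spin":0}]' 0.4
python3 -m creep '[{"delta_pos":[0,0,-15],"spin":0},{"delta_pos":[0,0,-40],"spin":0},{"delta_pos":[0,0,-70],"spin":0},{"delta_pos":[0,0,-100],"spin":0},{"delta_pos":[0,0,-120],"spin":0}]'
python3 -c "
from h import *
go(.4294,.014,.14,3)
f=snap('wrist','w9.png')"
```

```text
time: 18.05
tool_pos: [0.6277, 0.0444, 0.0157]
ee_rot: [3.14, 0.09, 0.0]
contact_force: [-5.9, -0.9, 10.1]
gripper_width: 0.458
time: 18.55
tool_pos: [0.6277, 0.0444, 0.0166]
ee_rot: [3.14, 0.091, -0.0]
contact_force: [0.5, -0.1, 0.5]
gripper_width: 0.697
time: 19.05
tool_pos: [0.6285, 0.0448, 0.1403]
ee_rot: [-3.14, -0.091, -0.005]
contact_force: [0.4, 0.9, -0.2]
gripper_width: 0.703
t 19.05 pos [0.6285 0.0448 0.1403] jaw 3.3 tilt 0.18 q7 -0.28 w 0.703 F [ 0.4  0.9 -0.2]
delta [-200.5   19.2   -0.4] spin 0.3
```

View pics/w9.png

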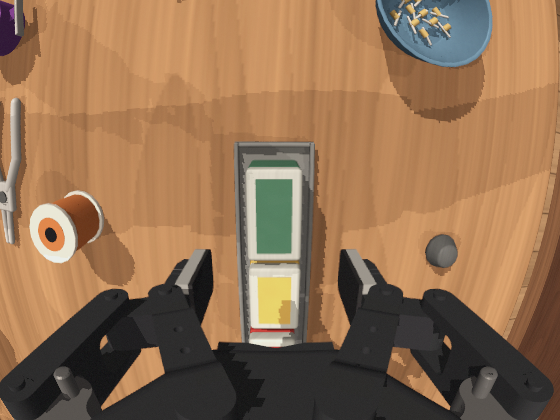

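All three tins stand in the carton; green is at (274,212) with wall showing on every side. Next is the spool.

```bash
python3 -m creep '[{"delta_pos":[-35,3,0],"spin":0},{"delta_pos":[-75,7,0],"spin":0},{"delta_pos":[-115,11,0],"spin":0},{"delta_pos":[-155,15,0],"spin":0},{"delta_pos":[-190,18,0],"spin":0}]' 1
python3 -m creep '[{"delta_pos":[-10,1,0],"spin":0},{"delta_pos":[-10,1,0],"spin":0},{"delta_pos":[-10,1,0],"spin":0},{"delta_pos":[-10,1,0],"spin":0},{"delta_pos":[-10,1,0],"spin":0}]'
python3 -c "
from h import *
go(.4294,.014,.008,3)
f=snap('wrist','w10.png')"
```

```text
time: 19.6
tool_pos: [0.4373, 0.0153, 0.1371]
ee_rot: [3.14, 0.09, 0.001]
contact_force: [-0.5, 0.3, 1.1]
gripper_width: 1.0
time: 20.1
tool_pos: [0.4298, 0.0144, 0.1366]
ee_rot: [-3.139, -0.091, 0.0]
contact_force: [0.4, 0.4, 0.2]
gripper_width: 0.995
t 20.1 pos [0.4298 0.0144 0.1366] jaw 3.3 tilt 0.05 q7 -0.08 w 0.995 F [0.4 0.4 0.2]
delta [ -0.5   0.5 128.6] spin 0.3
```

View pics/w10.png

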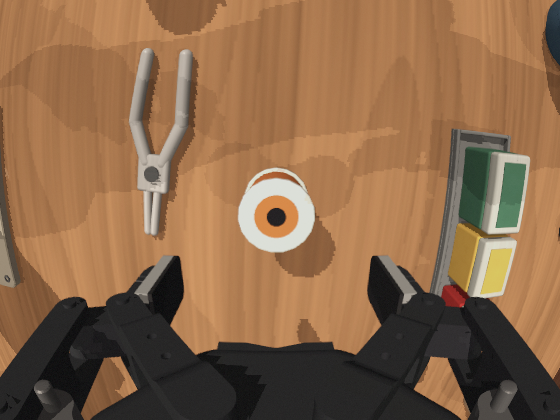

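```bash
python3 -c "
from h import *
poly('w10',[(239,216),(276,178),(314,216),(276,252)],.056)
poly('w10',[(276,217)]*2,.056)"
```

```text
ctr [0.4308 0.0125] len [0.0383 0.0389 0.0391 0.0386] ang [  49.4  -42.  -131.   136.9]
ctr [0.4307 0.0118] len [0. 0.] ang [0. 0.]
```

```bash
python3 -m creep '[{"delta_pos":[1,1,30],"spin":0},{"delta_pos":[1,1,65],"spin":0},{"delta_pos":[1,1,100],"spin":0},{"delta_pos":[1,1,120],"spin":0},{"delta_pos":[1,1,127],"spin":0}]'
python3 -m creep '[{"delta_pos":[0,0,0],"spin":0},{"delta_pos":[0,0,0],"spin":0},{"delta_pos":[0,0,0],"spin":0},{"delta_pos":[0,0,0],"spin":0},{"delta_pos":[0,0,0],"spin":0}]' -1
python3 -m creep '[{"delta_pos":[0,0,0],"spin":0},{"delta_pos":[0,0,-10],"spin":0},{"delta_pos":[0,0,-30],"spin":0},{"delta_pos":[0,0,-60],"spin":0},{"delta_pos":[0,0,-95],"spin":0}]'
python3 - <<'E'
from h import *
go(.559,-.323,.11,8)
E
```

```text
time: 20.65
tool_pos: [0.429, 0.0134, 0.0075]
ee_rot: [-3.139, -0.091, 0.006]
contact_force: [0.0, 0.3, 0.5]
gripper_width: 1.0
time: 21.15
tool_pos: [0.4314, 0.013, 0.0109]
ee_rot: [3.14, 0.09, 0.004]
contact_force: [-1.0, 1.0, 7.5]
gripper_width: 0.645
time: 21.65
tool_pos: [0.4294, 0.0132, 0.1059]
ee_rot: [-3.14, -0.091, 0.002]
contact_force: [0.6, -0.3, -0.6]
gripper_width: 0.642
t 21.65 pos [0.4294 0.0132 0.1059] jaw 3.3 tilt 0.07 q7 -0.11 w 0.642 F [ 0.6 -0.3 -0.6]
delta [109.9 343.1  -4.4] spin -4.7
```

```bash
python3 -m creep '[{"delta_pos":[11,34,-5],"spin":-1},{"delta_pos":[25,78,-5],"spin":-2},{"delta_pos":[39,122,-5],"spin":-3},{"delta_pos":[53,166,-5],"spin":-4},{"delta_pos":[67,210,-5],"spin":-4.7}]'
python3 -c "
from h import *
go(.559,-.323,.1,8)"
```

```text
time: 22.15
tool_pos: [0.5095, -0.1948, 0.1107]
ee_rot: [3.133, 0.22, 0.001]
contact_force: [0.7, 0.1, 0.2]
gripper_width: 0.641
t 22.15 pos [ 0.5095 -0.1948  0.1107] jaw 8.0 tilt 0.06 q7 0.29 w 0.641 F [0.7 0.1 0.2]
delta [ 31.  133.9  10.9] spin 0.0
```

```bash
python3 -m creep '[{"delta_pos":[10,43,2],"spin":0},{"delta_pos":[20,85,4],"spin":0},{"delta_pos":[28,120,8],"spin":0},{"delta_pos":[31,134,11],"spin":0},{"delta_pos":[31,134,11],"spin":0}]'
python3 -c "
from h import *
go(.559,-.323,.0155,8)
f=snap('wrist','w11.png')
snap('top','top1.png')"
```

```text
time: 22.65
tool_pos: [0.558, -0.323, 0.0984]
ee_rot: [-3.134, -0.215, 0.001]
contact_force: [-0.3, 0.3, -2.0]
gripper_width: 0.646
t 22.65 pos [ 0.558  -0.323   0.0984] jaw 7.8 tilt 0.03 q7 0.44 w 0.646 F [-0.3  0.3 -2. ]
delta [ 1.1  0.1 82.9] spin -0.2
```

View pics/w11.png

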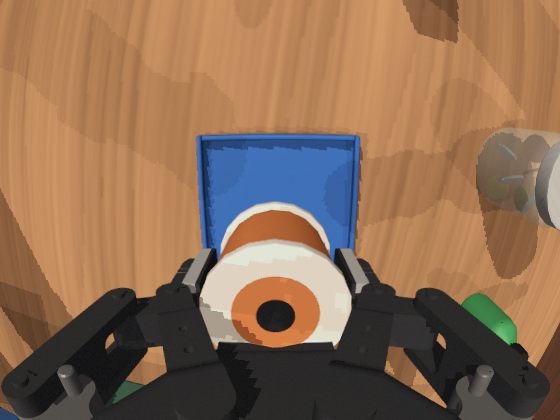

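View pics/top1.png

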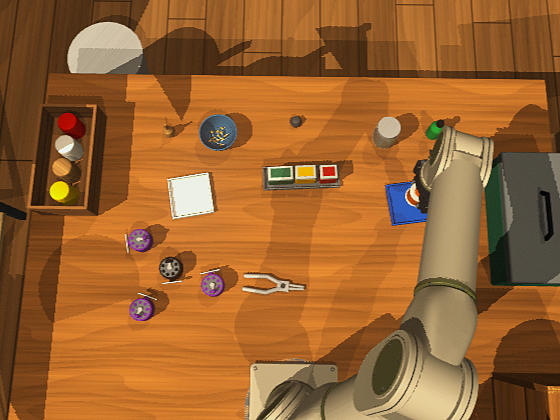

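The spool is held over the blue tray, whose far corners are at (198,136) and (359,136). The top view shows the three tins in the carton.

```bash
python3 -c "
from h import *
print(pt('w11',198,136,.012,True),pt('w11',359,136,.012,True))"
python3 -m creep '[{"delta_pos":[1,0,20],"spin":0},{"delta_pos":[1,0,45],"spin":0},{"delta_pos":[1,0,65],"spin":0},{"delta_pos":[1,0,75],"spin":0},{"delta_pos":[1,0,79],"spin":0}]'
python3 -m creep '[{"delta_pos":[0,0,0],"spin":0},{"delta_pos":[0,0,1],"spin":0},{"delta_pos":[0,0,2],"spin":0},{"delta_pos":[0,0,2.5],"spin":0},{"delta_pos":[0,0,2.5],"spin":0}]'
python3 -c "
from h import *
go(.559,-.323,.0150,8)"
```

```text
[ 0.49593485 -0.27547979  0.012     ] [ 0.60956058 -0.25969572  0.012     ]
time: 23.25
tool_pos: [0.5593, -0.3195, 0.0194]
ee_rot: [-3.133, -0.222, 0.001]
contact_force: [-1.0, -0.5, -1.1]
gripper_width: 0.644
time: 23.75
tool_pos: [0.5596, -0.3212, 0.0174]
ee_rot: [3.134, 0.219, 0.0]
contact_force: [0.0, 0.1, -1.0]
gripper_width: 0.644
t 23.75 pos [ 0.5596 -0.3212  0.0174] jaw 8.0 tilt 0.02 q7 0.41 w 0.644 F [ 0.   0.1 -1. ]
delta [-0.8  1.7  2.4] spin -0.0
```

```bash
python3 -m creep '[{"delta_pos":[0,1,1],"spin":0},{"delta_pos":[0,2,1.5],"spin":0},{"delta_pos":[0,2,2],"spin":0},{"delta_pos":[0,2,2.5],"spin":0},{"delta_pos":[0,2,2.5],"spin":0}]'
python3 -m creep '[{"delta_pos":[0,0,0.3],"spin":0},{"delta_pos":[0,0,0.6],"spin":0},{"delta_pos":[0,0,1],"spin":0},{"delta_pos":[0,0,1],"spin":0},{"delta_pos":[0,0,1],"spin":0}]'
```

```text
time: 24.25
tool_pos: [0.5597, -0.3233, 0.0151]
ee_rot: [3.133, 0.219, -0.0]
contact_force: [-2.0, 0.7, 4.6]
gripper_width: 0.645
time: 24.75
tool_pos: [0.5598, -0.3233, 0.015]
ee_rot: [3.133, 0.219, -0.0]
contact_force: [-7.3, 1.2, 13.6]
gripper_width: 0.647
```

```bash
python3 -m creep '[{"delta_pos":[0,0,-0.5],"spin":0},{"delta_pos":[0,0,-0.5],"spin":0},{"delta_pos":[0,0,-0.5],"spin":0},{"delta_pos":[0,0,-1],"spin":0},{"delta_pos":[0,0,-2],"spin":0}]' 0.7
python3 -m creep '[{"delta_pos":[0,0,-15],"spin":0},{"delta_pos":[0,0,-40],"spin":0},{"delta_pos":[0,0,-70],"spin":0},{"delta_pos":[0,0,-100],"spin":0},{"delta_pos":[0,0,-140],"spin":0}]'
python3 -c "
from h import *
go(.361,.338,.16,96.7)
f=snap('wrist','w12.png')"
```

```text
time: 25.25
tool_pos: [0.5597, -0.3229, 0.0155]
ee_rot: [-3.134, -0.219, 0.0]
contact_force: [-0.3, 0.1, -0.7]
gripper_width: 0.851
time: 25.75
tool_pos: [0.5591, -0.3226, 0.157]
ee_rot: [-3.133, -0.219, 0.002]
contact_force: [0.1, -0.3, -0.7]
gripper_width: 0.853
t 25.75 pos [ 0.5591 -0.3226  0.157 ] jaw 8.0 tilt 0.07 q7 0.46 w 0.853 F [ 0.1 -0.3 -0.7]
delta [-104.1 -681.8   -2.4] spin -88.7
```

View pics/w12.png

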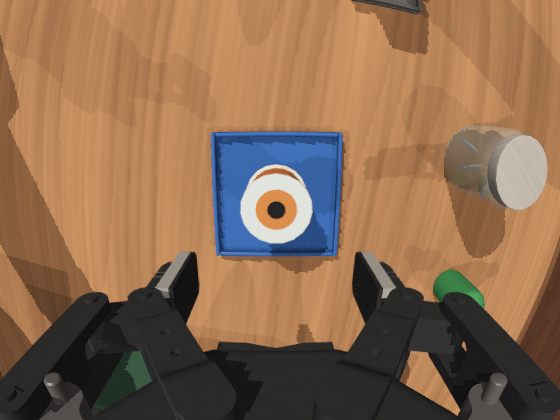

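The spool stands centred in the blue tray (276,210). Now across to the reel.

```bash
python3 -m creep '[{"delta_pos":[-4,-25,-3],"spin":-4},{"delta_pos":[-10,-66,-6],"spin":-9},{"delta_pos":[-16,-107,-10],"spin":-14},{"delta_pos":[-22,-148,-10],"spin":-19},{"delta_pos":[-28,-189,-10],"spin":-24}]' 1
python3 -c "
from h import *
go(.361,.338,.16,96.7)"
```

```text
time: 26.3
tool_pos: [0.5054, -0.1382, 0.1668]
ee_rot: [3.017, 0.871, 0.002]
contact_force: [1.8, 0.3, 0.9]
gripper_width: 1.004
t 26.3 pos [ 0.5054 -0.1382  0.1668] jaw 32.2 tilt 0.1 q7 0.64 w 1.004 F [1.8 0.3 0.9]
delta [ 131.7 -479.9    6. ] spin -64.5
```

```bash
python3 -m creep '[{"delta_pos":[11,-40,0],"spin":-5},{"delta_pos":[22,-80,0],"spin":-10},{"delta_pos":[33,-120,0],"spin":-15},{"delta_pos":[44,-160,0],"spin":-20},{"delta_pos":[55,-200,0],"spin":-25}]'
python3 -c "
from h import *
go(.361,.338,.16,96.7)"
```

```text
time: 26.8
tool_pos: [0.4459, 0.0606, 0.1666]
ee_rot: [2.757, 1.503, 0.001]
contact_force: [1.0, 0.8, 0.2]
gripper_width: 0.998
t 26.8 pos [0.4459 0.0606 0.1666] jaw 57.2 tilt 0.11 q7 0.74 w 0.998 F [1.  0.8 0.2]
delta [ 187.3 -221.6    6.1] spin -39.5
```

```bash
python3 -m creep '[{"delta_pos":[26,-31,0],"spin":-6},{"delta_pos":[52,-62,0],"spin":-12},{"delta_pos":[78,-93,0],"spin":-18},{"delta_pos":[104,-124,0],"spin":-24},{"delta_pos":[130,-155,2],"spin":-30}]'
python3 -c "
from h import *
go(.361,.338,.14,96.7)"
```

```text
time: 27.3
tool_pos: [0.3869, 0.2541, 0.1648]
ee_rot: [2.273, 2.166, 0.003]
contact_force: [0.5, 1.0, 0.0]
gripper_width: 0.998
t 27.3 pos [0.3869 0.2541 0.1648] jaw 87.2 tilt 0.16 q7 0.76 w 0.998 F [0.5 1.  0. ]
delta [ 82.6 -30.   24.7] spin -9.5
```

```bash
python3 -m creep '[{"delta_pos":[25,-9,8],"spin":-4},{"delta_pos":[55,-20,16],"spin":-7},{"delta_pos":[75,-27,22],"spin":-9},{"delta_pos":[82.6,-30,24.7],"spin":-9.5},{"delta_pos":[82.6,-30,24.7],"spin":-9.5}]'
python3 -m creep '[{"delta_pos":[0,0,0],"spin":0},{"delta_pos":[0,0,0],"spin":0},{"delta_pos":[0,0,0],"spin":0},{"delta_pos":[0,0,0],"spin":0},{"delta_pos":[0,0,0],"spin":0}]'
python3 -c "
from h import *
go(.361,.338,.003,96.7)
f=snap('wrist','w13.png')"
```

```text
time: 27.8
tool_pos: [0.361, 0.3372, 0.1391]
ee_rot: [-2.09, -2.345, 0.0]
contact_force: [-0.2, 0.1, -0.2]
gripper_width: 1.0
time: 28.3
tool_pos: [0.3618, 0.3362, 0.139]
ee_rot: [2.092, 2.343, 0.0]
contact_force: [-0.8, 0.1, 0.6]
gripper_width: 1.0
t 28.3 pos [0.3618 0.3362 0.139 ] jaw 96.5 tilt 0.03 q7 0.63 w 1.0 F [-0.8  0.1  0.6]
delta [  1.9  -0.7 136. ] spin -0.2
```

View pics/w13.png

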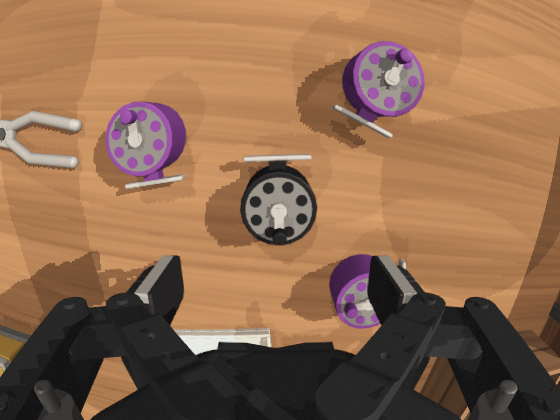

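```bash
python3 -c "
from h import *
poly('w13',[(241,206),(279,168),(317,206),(279,245)],.042)
print(np.round([pt('w13',279,207,.042,True),pt('w13',245,159,.021,True),pt('w13',311,157,.021,True),pt('w13',279,238,.057,True)],4))
for u,v in [(360,295),(146,138),(384,78)]: print(np.round(pt('w13',u,v,.042,True),3))"
```

```text
ctr [0.36   0.3375] len [0.0411 0.0413 0.0432 0.0433] ang [ 141.7   51.4  -35.8 -131.2]
[[0.3601 0.3375 0.042 ]
 [0.3291 0.3066 0.021 ]
 [0.3215 0.3593 0.021 ]
 [0.3796 0.3396 0.057 ]]
[0.431 0.417 0.042]
[0.317 0.23  0.042]
[0.252 0.404 0.042]
```

```bash
python3 -m creep '[{"delta_pos":[1.6,-1.3,30],"spin":-1},{"delta_pos":[1.6,-1.3,65],"spin":-1},{"delta_pos":[1.6,-1.3,100],"spin":-1},{"delta_pos":[1.6,-1.3,125],"spin":-1},{"delta_pos":[1.6,-1.3,135],"spin":-1}]'
python3 -m creep '[{"delta_pos":[0,0,0],"spin":0},{"delta_pos":[0,0,0],"spin":0},{"delta_pos":[0,0,0],"spin":0},{"delta_pos":[0,0,0],"spin":0},{"delta_pos":[0,0,0],"spin":0}]' -1
python3 -m creep '[{"delta_pos":[0,0,0],"spin":0},{"delta_pos":[0,0,-10],"spin":0},{"delta_pos":[0,0,-30],"spin":0},{"delta_pos":[0,0,-60],"spin":0},{"delta_pos":[0,0,-95],"spin":0}]'
python3 - <<'E'
from h import *
go(.570,.298,.10,99.8)
snap('wrist','w14.png')
E
```

```text
time: 28.85
tool_pos: [0.359, 0.3369, 0.0017]
ee_rot: [-2.071, -2.361, 0.005]
contact_force: [0.2, 0.2, 0.4]
gripper_width: 0.999
time: 29.35
tool_pos: [0.3609, 0.3386, 0.0053]
ee_rot: [2.071, 2.361, 0.003]
contact_force: [-1.3, -1.4, 7.8]
gripper_width: 0.685
time: 29.85
tool_pos: [0.3595, 0.3375, 0.1]
ee_rot: [-2.071, -2.362, 0.002]
contact_force: [1.2, 0.5, -1.4]
gripper_width: 0.686
t 29.85 pos [0.3595 0.3375 0.1   ] jaw 97.5 tilt 0.08 q7 0.6 w 0.686 F [ 1.2  0.5 -1.4]
delta [-6.670e+01  2.035e+02 -2.000e-01] spin -2.3
```

View pics/w14.png

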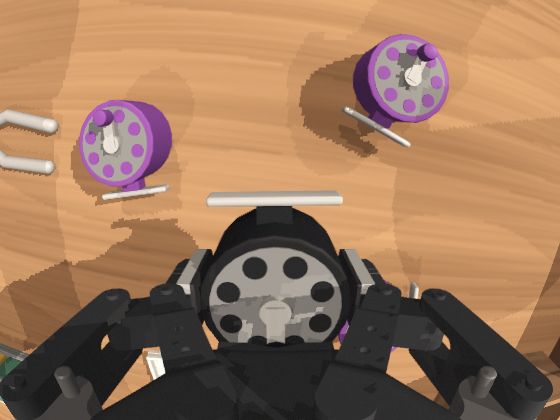

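The reel is held level, foot straight ahead and crank on top. Carrying it to the white tray.

```bash
python3 -m creep '[{"delta_pos":[-12,36,-5],"spin":-1},{"delta_pos":[-25,77,-5],"spin":-2},{"delta_pos":[-38,117,-5],"spin":-2.3},{"delta_pos":[-51,156,-3],"spin":-2.3},{"delta_pos":[-64,194,0],"spin":-2.3}]'
python3 -m creep '[{"delta_pos":[-3,9,0],"spin":0},{"delta_pos":[-3,9,0],"spin":0},{"delta_pos":[-3,9,0],"spin":0},{"delta_pos":[-3,9,0],"spin":0},{"delta_pos":[-3,9,0],"spin":0}]'
python3 - <<'E'
from h import *
go(.570,.298,.0093,99.8)
snap('wrist','w15.png')
E
```

```text
time: 30.4
tool_pos: [0.5627, 0.299, 0.0996]
ee_rot: [2.024, 2.402, 0.001]
contact_force: [0.4, 0.3, -0.6]
gripper_width: 0.688
time: 30.9
tool_pos: [0.5692, 0.299, 0.0994]
ee_rot: [2.021, 2.404, 0.0]
contact_force: [0.1, -0.1, -1.6]
gripper_width: 0.687
t 30.9 pos [0.5692 0.299  0.0994] jaw 99.9 tilt 0.03 q7 0.85 w 0.687 F [ 0.1 -0.1 -1.6]
delta [-1.1  0.5 90.1] spin 0.1
```

View pics/w15.png

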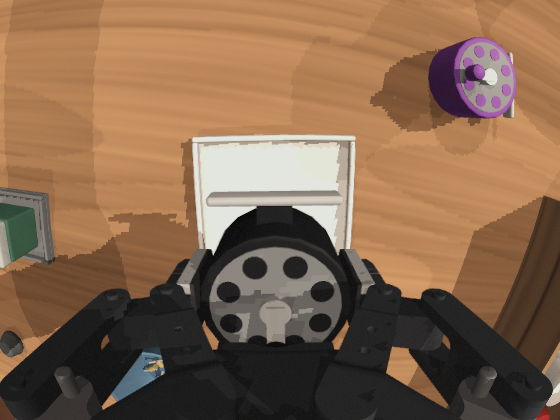

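```bash
python3 -c "
from h import *
print(pt('w15',193,139,.012,True),pt('w15',354,136,.012,True))"
python3 -m creep '[{"delta_pos":[-1,1,20],"spin":0},{"delta_pos":[-1,1,45],"spin":0},{"delta_pos":[-1,1,65],"spin":0},{"delta_pos":[-1,1,80],"spin":0},{"delta_pos":[-1,1,86],"spin":0}]'
python3 -m creep '[{"delta_pos":[0,0,0],"spin":0},{"delta_pos":[0,0,1],"spin":0},{"delta_pos":[0,0,2],"spin":0},{"delta_pos":[0,0,2.5],"spin":0},{"delta_pos":[0,0,2.5],"spin":0}]'
python3 -c "
from h import *
go(.570,.298,.0093,99.8)"
```

```text
[0.52554932 0.23024448 0.012     ] [0.50375098 0.34343211 0.012     ]
time: 31.45
tool_pos: [0.5705, 0.2973, 0.0115]
ee_rot: [-2.023, -2.403, 0.003]
contact_force: [0.1, -0.2, -1.3]
gripper_width: 0.688
time: 31.95
tool_pos: [0.5715, 0.2976, 0.0107]
ee_rot: [2.023, 2.403, 0.001]
contact_force: [-0.5, -0.6, -1.7]
gripper_width: 0.687
t 31.95 pos [0.5715 0.2976 0.0107] jaw 99.8 tilt 0.03 q7 0.81 w 0.687 F [-0.5 -0.6 -1.7]
delta [ 0.6 -1.4  1.4] spin -0.0
```

```bash
python3 -m creep '[{"delta_pos":[0,0,0.5],"spin":0},{"delta_pos":[0,0,1],"spin":0},{"delta_pos":[0,0,1.5],"spin":0},{"delta_pos":[0,0,2],"spin":0},{"delta_pos":[0,0,2],"spin":0}]'
```

```text
time: 32.45
tool_pos: [0.5714, 0.2976, 0.0094]
ee_rot: [2.023, 2.403, -0.0]
contact_force: [-4.3, -3.0, 8.9]
gripper_width: 0.689
```

```bash
python3 -m creep '[{"delta_pos":[0,0,0],"spin":0},{"delta_pos":[0,0,0],"spin":0},{"delta_pos":[0,0,0],"spin":0},{"delta_pos":[0,0,-1],"spin":0},{"delta_pos":[0,0,-2],"spin":0}]' 0.65
python3 -m creep '[{"delta_pos":[0,0,-10],"spin":0},{"delta_pos":[0,0,-30],"spin":0},{"delta_pos":[0,0,-60],"spin":0},{"delta_pos":[0,0,-90],"spin":0},{"delta_pos":[0,0,-130],"spin":0}]'
python3 -m creep '[{"delta_pos":[0,40,-20],"spin":0},{"delta_pos":[0,40,-40],"spin":0},{"delta_pos":[0,40,-60],"spin":0},{"delta_pos":[0,40,-60],"spin":0},{"delta_pos":[0,40,-60],"spin":0}]'
python3 -c "
from h import *
go(.4,0,.25)
for n in ['wrist','side','top']: snap(n,n+'_e.png')"
```

```text
time: 32.95
tool_pos: [0.5713, 0.2976, 0.0104]
ee_rot: [-2.024, -2.403, 0.0]
contact_force: [-0.7, 0.1, -1.4]
gripper_width: 0.828
time: 33.45
tool_pos: [0.5708, 0.2974, 0.1425]
ee_rot: [-2.023, -2.403, 0.001]
contact_force: [1.0, 0.5, -0.8]
gripper_width: 0.826
time: 33.95
tool_pos: [0.6107, 0.3047, 0.2017]
ee_rot: [2.023, 2.403, 0.002]
contact_force: [1.0, -0.0, -0.4]
gripper_width: 0.827
t 33.95 pos [0.6107 0.3047 0.2017] jaw 99.8 tilt 0.09 q7 0.92 w 0.827 F [ 1.  -0.  -0.4]
delta [-264.3 -259.5  -48.8] spin 0
```

View pics/wrist_e.png

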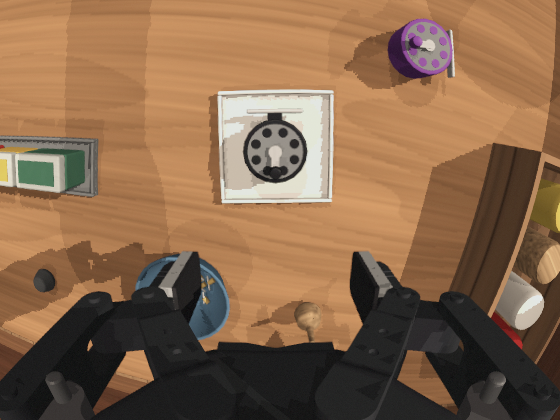

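View pics/side_e.png

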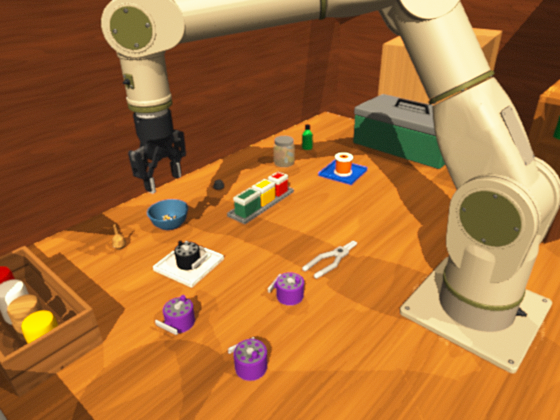

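View pics/top_e.png

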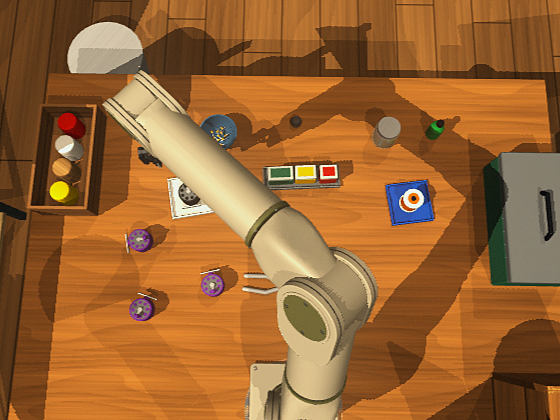

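The reel sits centred in the white tray (275,150), and all other parts are upright in place. One numeric check before handing in.

```bash
python3 - <<'E'
from h import *
def fr(p,c,a):
    a=np.radians(a);d=np.array(p)-c;return np.round([d[0]*np.cos(a)+d[1]*np.sin(a),-d[0]*np.sin(a)+d[1]*np.cos(a)],4)
print('tray');poly('wrist_e',[(219,92),(333,91),(332,202),(220,203)],.012)
print('reel',np.round(pt('wrist_e',275.5,152,.046,True),4))
im=cv2.imread('pics/top_e.png');hsv=cv2.cvtColor(im,cv2.COLOR_BGR2HSV)
H,S,V=[hsv[...,i].astype(int) for i in range(3)]
for k,m,(x,y) in [('red',((H<6)|(H>174))&(S>200)&(V>150),(329,171)),('yellow',(H>20)&(H<32)&(S>150)&(V>150),(305,172)),('green',(H>50)&(H<90)&(S>80),(281,173))]:
    n,l=cv2.connectedComponents(m.astype(np.uint8));p=np.argwhere(l==l[y,x])[:,::-1]
    q=np.array([pt('top_e',u,v,.060)[:2] for u,v in p]);print(k,len(p),np.round(q.mean(0),4),fr(q.mean(0),[.631,-.0175],3.3))
print('spool',fr(pt('top_e',413,199,.060)[:2],[.559,-.323],8))
for n in('top0','top_e'):
    pass
a=cv2.imread('pics/top0.png');d=cv2.absdiff(a,im).max(2)
print('jar diff',(d[110:145,372:402]>60).sum())
s=arm.get_state();print(s['time'],s['contact_force'])
E
```

```text
tray
ctr [0.5722 0.2977] len [0.1154 0.1164 0.1193 0.1164] ang [ 100.4   10.8  -79.7 -171.1]
reel [0.5738 0.2974 0.046 ]
red 99 [ 0.6324 -0.0899] [-0.0027 -0.0724]
yellow 138 [ 0.6313 -0.0254] [-0.0001 -0.0079]
green 161 [0.627  0.0433] [-0.0005  0.0609]
spool [-0.0028  0.002 ]
jar diff 676
34.1 [ 0.32909102  0.84873669 -0.56845297]
```

```bash
python3 -c "
from rig import job
print(job.finish_job())"
```

```text
the job is handed in; nothing more can be done
None
```

I put all five pieces away and handed the job in at about 34 s of the 125 s allowed. No verdict was reported.

- **Tins:** Red, yellow and green stand in one row in the grey carton. The last top picture puts each within 3 mm of its long middle line and at −72, −8 and +61 mm along it.
- **Spool:** It stands in the blue tray, about 3 mm from its centre.
- **Reel:** It lies crank side up in the white tray, about 2 mm from its centre.
- **Resting on the floor:** The arm felt 8–15 N of floor contact before each release. The last pictures show all five upright, let go, and the gripper clear of everything at 0.20 m.
- **Purple look-alikes:** They stand where they were.
- **Bowl and jar:** They look unmoved in the last pictures, and I never lowered the gripper beside them. A crude pixel-difference check around the jar did show changes. I put these down to the arm's moved shadow, because the jar's outline is at the same pixels, but I did not measure its position again.
- **Disagreements:** The top and wrist cameras disagreed by up to about 4 mm on the carton's middle line, so I aimed between the two. They agreed within about 4 mm everywhere else.

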